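Wind up the carton clamp and pin its screw

ROBOT

A 6-joint arm with a two-finger parallel gripper is mounted at the origin on the work surface. World frame = base frame: x ahead of the robot, y to its left, z up, the work surface at z = 0. Lengths are in mm, angles in rad, forces in N, time in s.
With the tool pointing down it reaches from about 425 to 1125 mm from the base axis. Payload 14.9 kg.
Tool frame: the origin (TCP) lies on the centre line of the jaws, within the pads' length; the fingertips stand 25 mm ahead of it and the grasp point (between the pads) lies 6 mm ahead of it (bot.nose_length is the distance from the TCP to the fingertips, in mm); z points along the fingers, y is the direction in which the jaws open and shut (so a half turn about z gives the same grasp; the last joint's range is limited). The gripper opens to 91 mm and grips with 3 to 60 N. Pads are 32 mm wide; open, the fingers measure 118 mm over their backs; the gripper's body (76 mm by 178 mm) begins 60 mm behind the grasp point.
Start: joints at [1.17, 0.379, 1.734, -0, 1.028, -0.033], TCP at [251.702, 653.195, 238.932] pointing down, gripper open.
Joint ranges: [-2.77, 2.77], [-0.74, 2.19], [0, 2.66], [-1.06, 4.2], [0.31, 2.87], [-3.08, 3.08]. Speed limits (rad/s): [1.89, 1.89, 2.39, 3.14, 3.14, 3.14].

INTERFACE

Orientations are given as [roll, pitch, yaw] about the fixed x, y, z axes, in that order (R = Rz(yaw) Ry(pitch) Rx(roll)).
In Python, from bench import bot gives the robot as it stands.
- The arm moves only by the tool servo_tool, never from a script. Its arguments are lists of equal length, an entry for each row: "angular": the turn, a rotation vector about the tool's x, y, z in rad, a list of three; "linear": the shift along the tool's x, y, z in mm, a list of three; "grip": the closure, from -1 (fully open) to 1 (shut). In form: {"angular": [[ax, ay, az], ...], "linear": [[dx, dy, dz], ...], "grip": [grip, ...]}. A call has 1 to 20 rows; each row shifts and turns the pose as measured when the row begins, along the tool's axes as they then stand; what a row does not reach is not made up. A row lasts 1/10 s, in which the tool goes at most 50 mm and 8.59 degrees, less where a joint would pass 70% of its speed; a pose out of reach is approached as far as the arm can. A call with a gripper value outside its range is refused whole. The fingers move at their own pace and stop on an object; "newtons" is the grip in N (left out, the last holds). Time passes only in rows, so rows that do not move let the fingers close. It gives the time, the measured TCP pose, the force and the opening at its end, in the units of the state.
- bot.get_state(): the state, without advancing time (a new reading comes with each control period).
- bot.capture(name): name is "scene" or "top" or "wrist"; returns a dict with "img" (384x512x3 uint8, red, green, blue), "z_map" (384x512 float32, mm along the optical axis (not along the pixel's ray), 0 where there is no reading), "intrinsics" (3x3 intrinsics, pixels), "world_from_camera" (4x4, takes a point from camera to world coordinates). Camera axes: x right, y down, z forward; pixel columns grow to the right and rows downward; lengths in mm; the calibration is good to about 2 mm. A picture is of the moment at which its call begins.
- bot.sign_off(): hands the job in, once; it reports no verdict.
The state is a dict: "time": time; "joints": joint angles; "qvel": joint speeds; "joint_torque": joint torques, N m; "position": TCP position; "eef_rot": TCP orientation; "wrist_force": force on the tool from outside, world axes, zero at the start; "moment": the same for the moment, N m; "gripper_width": opening from 0.0 (shut) to 1.0 (fully open).
Only numpy, scipy, OpenCV 4.12 (cv2) and the standard library are available. Lean on these libraries where they do the work, as an engineer would, in place of code of your own. Each camera call takes 0.05 s, during which the arm holds its last target. There are 200 camera calls.

TASK

Wind in the crank of the sloping carton stand until the clamp plate is up against the carton and the cross hole in the square collar on its screw lines up with the hole in the lock block beneath, then let go of the crank. Take the lock pin from its holder and put it through the collar into the lock block, fully home, and leave it there. Do not shift the tape roll, the jar or the small box.

Things in the scene. Friction and masses are not known exactly. Their poses are not given: they have to be found in the camera images.
- screw (a joint): Clamp screw turned by a crank, rad. 0: the collar's cross hole is lined up with the lock block's hole and the clamp plate is at the carton. Starts backed off 1.1 to 2 turns (-12.5 to -7). Winding in increases it: right-hand rotation about +y of lock_hole (clockwise seen from the crank end). All of the screw advances 12 mm per turn along that +y. Stop at +0.5. Stiff (0.2 N m), stays where left.
- collar (a point): Centre of the collar on the screw's axis: a 40 x 30 x 40 mm bright steel block (30 along the screw) that turns and travels with the screw, with one 15 mm round through hole across it, mouths chamfered 3 mm. z here runs along that cross hole, y along the screw. When lined up, this point is 32 mm above lock_hole along the latter's z and the collar's top face 52 mm above it.
- handle (a point): On the axis of the crank's round black handle (22 mm diameter, 100 mm long, spins freely), 58 mm from where it starts at the crank arm and 42 mm from its free end. It is parallel to the screw, points away from the carton (-y) and circles the screw's axis at 50 mm radius, 97 mm from the collar's centre along -y; at joint value 0 it lies towards +x of lock_hole. y here runs along the screw.
- lock_hole (a point): Mouth of the 15 mm round hole, 36 mm deep, in the dark steel lock block (60 x 30 x 36 mm) fixed on the sloping deck beneath the collar. z points straight out of the hole, square to the deck, leaning 30 degrees from vertical towards the low front of the stand; y is horizontal along the screw, towards the carton; x points up the slope.
- stand: Grey sloping carton stand, fixed, deck 240 x 240 mm; origin on the bench under its middle, x towards its high back, y along the screw towards the carton. From lock_hole the deck ends 20 mm away towards the crank (-y); a nut block stands 20 to 45 mm away towards +y, up to 56 mm higher along z, then the clamp plate and carton, 75 mm away and more, up to 80 mm higher (foil packs, flaps).
- pin_grip (a point): Lock pin, steel, 128 mm long, 0.12 kg: centre (24 mm above the flange) of the flat tab at its top, 14 mm thick along x here, 30 mm wide along y, 44 mm tall along z, which runs up the pin. Below the tab a flange 26 mm across, 4 mm thick, its underside 28 mm below this point, then a 10 mm round shank 80 mm long with tapered tip. It starts upright in its holder.
- pin_tip (a point): Tip of the lock pin, 108 mm below pin_grip along the pin; z runs towards the grip. Fully home, the pin's flange rests on the collar's top face and this tip is 28 mm below the mouth of the lock block's hole.
- rack: Pin holder: fixed aluminium bridge, top 80 x 60 mm, 92 mm high; origin under its centre. The pin's flange rests on the top, its shank hangs in the central 15 mm hole.
- tape_mid (a point): Centre of a clear roll of packing tape, 100 mm diameter, 48 mm high, lying flat. Leave alone.
- jar_mid (a point): Centre of a jar, 72 mm diameter, 110 mm high. Leave alone.
- smallbox_mid (a point): Centre of a small cardboard box, 90 x 160 x 60 mm high. Leave alone.

How it is judged:
By the outcome, as a careful person would: the job done as asked, in the order asked, and still so for the second after the job is handed in, with the robot touching nothing.
It also fails if it takes over 69 s, if anything falls off the work surface, if the arm or the gripper's body presses on something with over 40 N, if the wrist force passes 120 N, or if a joint passes its speed limit or range.

## Working session

There is one attempt and no reset: what is moved stays moved. The work goes in short steps, Python scripts to look and compute and a tool call to move; the robot and the scene stay as the last step left them, time stands still between calls to the robot, and variables do not carry over. Pictures are saved under pics/ and viewed, about 8 in all and at most 12, crops included, and the job is handed in when it is done.

Besides the shell and the picture viewer there is one more tool, called by a JSON object that holds its "fn" and its "kwargs". servo_tool: Moves the arm, as the interface text tells. Its arguments: {"type":"object","properties":{"angular":{"type":"array","items":{"type":"array","items":{"type":"number"}}},"linear":{"type":"array","items":{"type":"array","items":{"type":"number"}}},"grip":{"type":"array","items":{"type":"number"}},"newtons":{"type":"number"}},"required":["angular","linear","grip"]}

```bash
ls; mkdir -p pics; python3 - <<'E'
from bench import bot
import cv2,numpy as np
for n in("scene","top"):
    c=bot.capture(n); np.savez(f"{n}0.npz",**c); print(n,c["intrinsics"].tolist(),c["world_from_camera"].round(3).tolist())
    im=cv2.resize(c["img"],(800,600))[:,:,::-1]; cv2.imwrite(f"pics/{n}0.png",im)
print(bot.get_state())
E
```

```text
pics
scene [[423.14119402596504, 0.0, 262.53021024853257], [0.0, 423.14119402596504, 197.49147799818394], [0.0, 0.0, 1.0]] [[-0.619, 0.568, -0.542, 1275.529], [0.785, 0.465, -0.409, 445.311], [0.019, -0.679, -0.734, 1028.892], [0.0, 0.0, 0.0, 1.0]]
top [[425.4655833674516, 0.0, 255.3757331678932], [0.0, 425.4655833674516, 184.3645234311966], [0.0, 0.0, 1.0]] [[-0.013, -0.994, 0.107, 483.286], [-1.0, 0.014, 0.007, -74.018], [-0.008, -0.107, -0.994, 1199.08], [0.0, 0.0, 0.0, 1.0]]
{'time': 0.1, 'joints': array([ 1.16969461e+00,  3.79384194e-01,  1.73468620e+00, -3.45020127e-05,
        1.02848248e+00, -3.33206079e-02]), 'qvel': array([-0.00072639, -0.00125081, -0.00045494,  0.00126878,  0.00116992,
        0.00112454]), 'joint_torque': array([-2.14405372e-03, -7.65041971e+01, -4.35296488e+01,  6.51553832e-02,
        3.97422421e-02,  4.24890322e-05]), 'position': array([251.58696897, 652.89500697, 238.35211893]), 'eef_rot': array([-3.14063197e+00, -2.47140106e-06,  2.77382936e+00]), 'wrist_force': array([ 0.21162369,  0.88570151, -0.19914972]), 'moment': array([ 0.04841933,  0.00722913, -0.01062022]), 'gripper_width': 0.9994986974763324}
```

View pics/scene0.png

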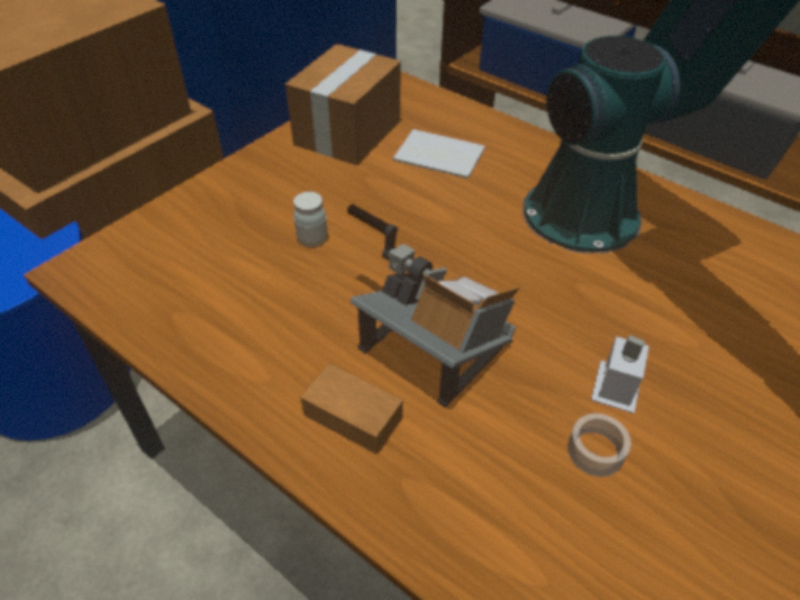

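View pics/top0.png

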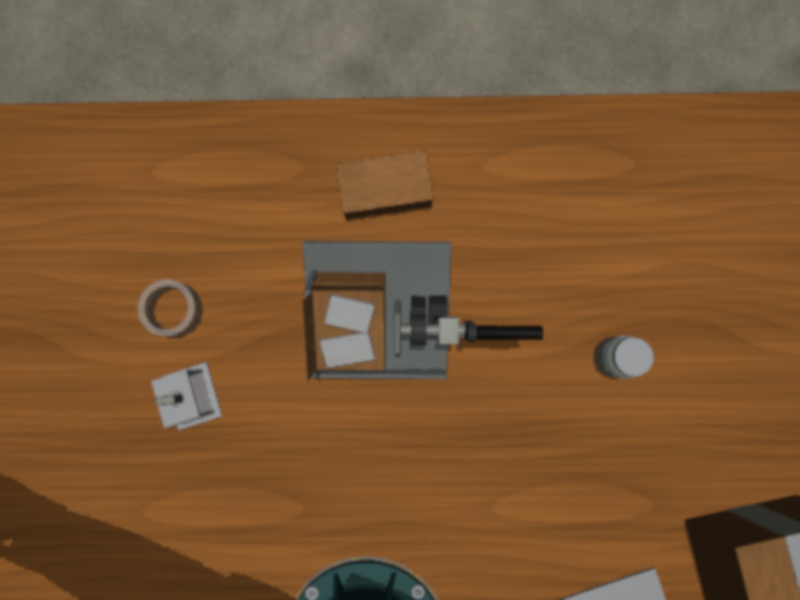

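```bash
cat > h.py <<'E'
import numpy as np, cv2
def cloud(c):
    z=c["z_map"];v,u=np.mgrid[:z.shape[0],:z.shape[1]];K=c["intrinsics"]
    p=np.stack([(u-K[0,2])/K[0,0]*z,(v-K[1,2])/K[1,1]*z,z],-1)
    T=c["world_from_camera"];w=p@T[:3,:3].T+T[:3,3];w[z==0]=np.nan;return w
def proj(c,P):
    T=c["world_from_camera"];q=(np.atleast_2d(P)-T[:3,3])@T[:3,:3];K=c["intrinsics"]
    return q[:,:2]/q[:,2:]*K[0,0]+K[:2,2]
def rect(P):
    return cv2.minAreaRect(P[:,:2].astype(np.float32))
E
python3 - <<'E'
from h import *
c=dict(np.load("top0.npz"));w=cloud(c);z=w[...,2]
np.set_printoptions(precision=1,suppress=True)
print("table z",np.nanmedian(z[280:300,100:200]))
n,lab,st,ce=cv2.connectedComponentsWithStats((np.nan_to_num(z)>15).astype(np.uint8))
for i in range(1,n):
    if st[i,4]>60:
        P=w[lab==i];print(i,st[i],np.median(P,0),"max",P[:,2].max(),rect(P[P[:,2]>P[:,2].max()-8]),rect(P))
# deck plane
hsv=cv2.cvtColor(c["img"],cv2.COLOR_RGB2HSV)
sub=np.zeros(z.shape,bool);sub[157:180,252:286]=1
P=w[sub];P=P[~np.isnan(P[:,2])];m=P.mean(0);U,S,V=np.linalg.svd(P-m);n_=V[2]*np.sign(V[2,2]);print("deck",m,n_,S[2]/len(P)**.5, "tilt",np.degrees(np.arccos(n_[2])))
d=(w-m)@n_
L=np.zeros(z.shape,np.uint8);L[145:250,185:355]=1
mk=(abs(d)<5)&(L>0)&(z>30)
print("deck rect",rect(w[mk]), cv2.minMaxLoc(np.where(mk,w[...,0],0)))
# handle: dark
hm=(L>0)&(c["img"].max(2)<45)&(z>60);hm[:,:303]=0
P=w[hm];print("handle",len(P),P.min(0),P.max(0));A=np.polyfit(P[:,1],P[:,[0,2]],1);print(A)
m2=P.mean(0);print(m2,np.linalg.svd(P-m2)[2][0])
im=c["img"][140:255,185:360];im=cv2.resize(im,None,fx=4.5,fy=4.5,interpolation=cv2.INTER_CUBIC)[:,:,::-1];cv2.imwrite("pics/top_crop.png",im)
print(np.round(z[185:235:2,270:350:4]).astype(int))
E
```

```text
table z 0.2499413317462995
1 [ 215   96   62   44 2058] [790.3 -42.9  59.8] max 68.30803680517124 ((794.9910278320312, -42.23017120361328), (89.3050765991211, 159.1126708984375), 7.9570112228393555) ((795.329345703125, -42.15565490722656), (91.51554107666016, 160.21469116210938), 7.800516605377197)
2 [ 193  154  155   91 8817] [555.  -38.8 138.7] max 220.2024744502196 ((593.3274536132812, 22.976341247558594), (28.086746215820312, 119.95510864257812), 15.124917984008789) ((563.989501953125, -95.72517395019531), (372.0570068359375, 225.77952575683594), 89.73217010498047)
3 [ 88 179  40  37 691] [579.5 340.4  46.6] max 54.45718085142357 ((580.3397216796875, 340.3960266113281), (99.68635559082031, 95.8445816040039), 88.97063446044922) ((580.3582763671875, 339.6590576171875), (99.21434020996094, 97.61335754394531), 43.860233306884766)
4 [381 215  37  28 823] [ 483.9 -432.5  108.2] max 115.98579329982113 ((484.09173583984375, -445.2962646484375), (60.881805419921875, 60.749141693115234), 88.54167175292969) ((483.5882568359375, -441.74505615234375), (67.50777435302734, 67.78179168701172), 4
[... 11432 characters left out ...]
      1                    1
                    -3                    3                   -2
                    -1                    1                    2
                     0                    0]
 [                  31                   33                   36
                    36                    4                    0
                     1                    0                    2
                     2                   -1                   -6
                     4                    0                    3
                     0                    2                    1
                    -1                    8]]<stdin>:22: RuntimeWarning: invalid value encountered in cast
```

View pics/top_crop.png

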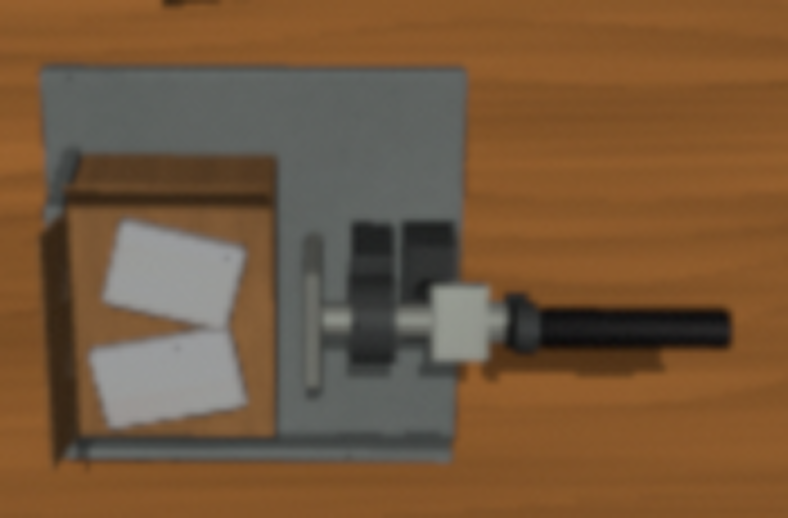

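```bash
python3 - <<'E'
from h import *
np.set_printoptions(precision=3,suppress=True)
c=dict(np.load("top0.npz"));w=cloud(c);z=w[...,2];ok=np.isfinite(z)
def fit(P):
    for _ in range(5):
        m=P.mean(0);n=np.linalg.svd(P-m)[2][2];n=n*np.sign(n[2]);d=abs((P-m)@n);P=P[d<5]
    return m,n
W=lambda u0,u1,v0,v1:(lambda s:s[np.isfinite(s[:,2])])(w[v0:v1,u0:u1].reshape(-1,3))
m,n=fit(np.r_[W(200,285,158,171),W(252,284,171,187)]);print("deck",m,n)
gray=c["img"].astype(int)
# right edge rays & top edge: subpixel via gradient on crop
g=cv2.cvtColor(c["img"],cv2.COLOR_RGB2HSV)[...,1].astype(int)
def ray(u,v,pm,pn):
    T=c["world_from_camera"];K=c["intrinsics"];d=T[:3,:3]@np.array([(u-K[0,2])/K[0,0],(v-K[1,2])/K[1,1],1]);o=T[:3,3]
    return o+d*((pm-o)@pn)/(d@pn)
E=[]
for v in list(range(158,186,3))+list(range(228,236,3)):
    r=g[v,270:300];i=int(np.argmax(np.diff(r.astype(float))));E.append(ray(270+i+.5,v,m,n))
E=np.array(E);print("right edge",E[[0,5,-1]],np.polyfit(E[:,0],E[:,1],1))
E=[]
for u in range(200,280,8):
    r=g[145:170,u];i=int(np.argmin(np.diff(r.astype(float))));E.append(ray(u,145+i+.5,m,n))
E=np.array(E);print("back edge",E[[0,-1]],np.polyfit(E[:,1],E[:,0],1))
hm=(gray.max(2)<60)&(z>175)&ok;hm[:,:312]=0;hm[:,360:]=0;hm[:200]=0;hm[:225+20]&=True
P=w[hm];print("handle n",len(P),P.min(0),P.max(0),"mean",P.mean(0),"dx/dy,dz/dy",np.polyfit(P[:,1],P[:,0],1)[0],np.polyfit(P[:,1],P[:,2],1)[0],"p95 z",np.percentile(P[:,2],95),"x 2..98",np.percentile(P[:,0],[2,98]))
v,u=np.where(hm);print("handle px",u.min(),u.max(),v.min(),v.max())
cm=(gray.min(2)>110);cm[:202]=0;cm[222:]=0;cm[:,:279]=0;cm[:,296:]=0
v,u=np.where(cm);P=w[cm&ok];print("collar px",u.min(),u.max(),v.min(),v.max());print(fit(P),P.min(0),P.max(0),rect(P))
# pin tab
P=W(95,140,235,275);t=P[(P[:,2]>130)];print("tab",rect(t),np.median(t,0));t=P[abs(P[:,2]-92)<6];print("racktop",rect(t))
im=c["img"][228:283,90:145];cv2.imwrite("pics/pin.png",cv2.resize(im,None,fx=9,fy=9,interpolation=cv2.INTER_CUBIC)[:,:,::-1])
E
```

```text
deck [639.429 -53.76  127.803] [-0.498  0.01   0.867]
right edge [[ 662.813 -150.958  142.357]
 [ 627.546 -149.04   122.077]
 [ 472.171 -146.215   32.796]] [  -0.024 -134.375]
back edge [[ 674.319   71.145  146.403]
 [ 671.535 -109.509  146.889]] [  0.015 673.223]
handle n 297 [ 511.874 -278.332  192.143] [ 531.121 -197.82   208.826] mean [ 521.581 -236.982  202.537] dx/dy,dz/dy -0.0036507182782171458 -0.008078106231151443 p95 z 206.4731867290596 x 2..98 [512.099 530.931]
handle px 312 346 209 217
collar px 279 295 204 219
(array([ 527.872, -142.397,  163.824]), array([-0.129,  0.017,  0.992])) [ 509.436 -163.122  149.881] [ 546.069 -124.082  171.042] ((527.659423828125, -143.54281616210938), (39.094749450683594, 36.404823303222656), 88.82872009277344)
tab ((425.3680114746094, 305.6452941894531), (13.85202693939209, 29.990406036376953), 7.042794227600098) [425.271 303.917 139.573]
racktop ((425.1962890625, 305.3934326171875), (79.9131088256836, 61.358558654785156), 17.436920166015625)
```

View pics/pin.png

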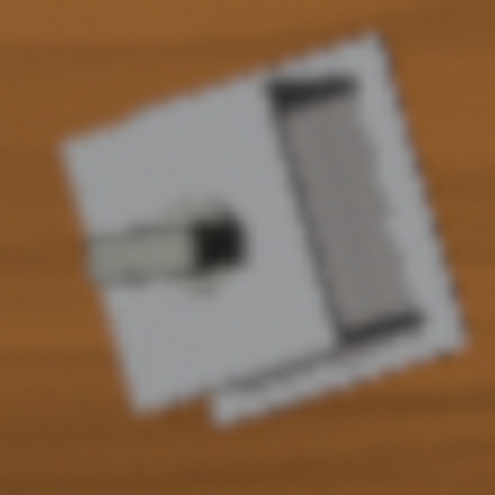

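```bash
cat >> h.py <<'E'
from scipy.spatial.transform import Rotation as R, Slerp
def now():
    from bench import bot
    s=bot.get_state();return np.array(s["position"]),R.from_euler("xyz",s["eef_rot"]),s
def rows(wps,p=None,r=None,dec=1):
    """wps: list of (pos, Rotation or None, n)."""
    if p is None:p,r,_=now()
    L=[];A=[]
    for q,t,n in wps:
        t=t or r;sl=Slerp([0,1],R.concatenate([r,t]));p0=p;q=np.array(q,float)
        for k in range(1,n+1):
            pn=p0+(q-p0)*k/n;rn=sl(k/n)
            L.append(np.round(r.inv().apply(pn-p),dec).tolist());A.append(np.round((r.inv()*rn).as_rotvec(),3).tolist());p,r=pn,rn
    print("angular",str(A).replace(" ",""));print("linear",str(L).replace(" ",""));print(len(L))
yaw=-.018
YS=np.array([-np.sin(yaw),np.cos(yaw),0]);XS=np.array([np.cos(yaw)*.866,np.sin(yaw)*.866,.5]);ZS=np.cross(XS,YS)
def down(y): return R.from_euler("xyz",[np.pi,0,y])
DS=down(np.pi/2+yaw)
E
python3 - <<'E'
from h import *
rows([((400,450,300),down(2.2),6),((500,100,310),down(1.8),8),((521.6,-237,290),DS,6)])
E
```

```text
angular [[-0.0,0.0,0.096],[-0.0,0.0,0.096],[-0.0,0.0,0.096],[-0.0,0.0,0.096],[-0.0,0.0,0.096],[-0.0,0.0,0.096],[0.0,-0.0,0.05],[0.0,-0.0,0.05],[0.0,-0.0,0.05],[0.0,-0.0,0.05],[0.0,-0.0,0.05],[0.0,-0.0,0.05],[0.0,-0.0,0.05],[0.0,-0.0,0.05],[-0.0,-0.0,0.041],[0.0,-0.0,0.041],[0.0,-0.0,0.041],[-0.0,-0.0,0.041],[0.0,-0.0,0.041],[0.0,-0.0,0.041]]
linear [[-35.2,-22.7,-10.3],[-37.2,-19.2,-10.3],[-38.9,-15.6,-10.3],[-40.2,-11.8,-10.3],[-41.2,-7.9,-10.3],[-41.7,-3.9,-10.3],[-42.7,-15.6,-1.3],[-43.5,-13.5,-1.3],[-44.1,-11.3,-1.3],[-44.6,-9.1,-1.3],[-45.0,-6.8,-1.3],[-45.3,-4.6,-1.3],[-45.4,-2.3,-1.3],[-45.5,-0.0,-1.2],[-55.5,-9.3,3.3],[-55.8,-7.0,3.3],[-56.1,-4.7,3.3],[-56.2,-2.3,3.3],[-56.3,-0.0,3.3],[-56.2,2.3,3.3]]
20
```

{"fn": "servo_tool", "kwargs": {"angular": [[0,0,0.096],[0,0,0.096],[0,0,0.096],[0,0,0.096],[0,0,0.096],[0,0,0.096],[0,0,0.05],[0,0,0.05],[0,0,0.05],[0,0,0.05],[0,0,0.05],[0,0,0.05],[0,0,0.05],[0,0,0.05],[0,0,0.041],[0,0,0.041],[0,0,0.041],[0,0,0.041],[0,0,0.041],[0,0,0.041]], "linear": [[-35,-23,-10],[-37,-19,-10],[-39,-16,-10],[-40,-12,-10],[-41,-8,-10],[-42,-4,-10],[-43,-16,-1],[-43,-13,-1],[-44,-11,-1],[-45,-9,-1],[-45,-7,-1],[-45,-5,-1],[-45,-2,-1],[-45,0,-1],[-50,-9,3],[-50,-7,3],[-50,-5,3],[-50,-2,3],[-50,0,3],[-50,2,3]], "grip": [-1,-1,-1,-1,-1,-1,-1,-1,-1,-1,-1,-1,-1,-1,-1,-1,-1,-1,-1,-1]}}

```text
time: 2.1
position: [495.1, -221.5, 291.1]
eef_rot: [3.141, 0.004, 1.509]
wrist_force: [1.0, -0.8, -0.7]
gripper_width: 0.998
```

```bash
python3 - <<'E'
from h import *
from bench import bot
c=bot.capture("wrist");w=cloud(c);z=w[...,2]
m=(c["img"].max(2)<60)&(z>165)&(z<215)&(abs(w[...,0]-522)<30)&(abs(w[...,1]+235)<60)
P=w[m];print(len(P),P.min(0),P.max(0),P.mean(0),np.percentile(P[:,0],[3,97]),np.percentile(P[:,2],95),np.polyfit(P[:,1],P[:,0],1))
rows([((521.6,-237,260),DS,2),((521.6,-237,200.5),DS,3)])
E
```

```text
1685 [ 512.64197313 -274.16875603  195.85590638] [ 533.84396377 -175.91405822  206.94697027] [ 523.37117127 -223.83444067  202.54808446] [514.38356296 532.8054116 ] 204.94423056432208 [1.30895666e-02 5.26301067e+02]
angular [[0.0,0.003,-0.024],[0.0,0.003,-0.024],[0.0,0.0,0.0],[0.0,0.0,0.0],[0.0,0.0,0.0]]
linear [[-4.1,13.5,15.4],[-4.5,13.4,15.4],[0.0,-0.0,19.8],[0.0,-0.0,19.8],[0.0,-0.0,19.8]]
5
```

{"fn": "servo_tool", "kwargs": {"angular": [[0,0.003,-0.024],[0,0.003,-0.024],[0,0,0],[0,0,0],[0,0,0],[0,0,0],[0,0,0],[0,0,0],[0,0,0],[0,0,0],[0,0,0],[0,0,0]], "linear": [[-5,14,15],[-5,14,15],[-1,0,20],[0,0,20],[0,0,20],[0,0,0],[0,0,0],[0,0,0],[0,0,0],[0,0,0],[0,0,0],[0,0,0]], "grip": [-1,-1,-1,-1,-1,-1,1,1,1,1,1,1], "newtons": 25}}

```text
time: 3.35
position: [523.7, -244.4, 200.6]
eef_rot: [3.139, 0.001, 1.548]
wrist_force: [0.3, 0.4, -0.4]
gripper_width: 0.504
```

{"fn": "servo_tool", "kwargs": {"angular": [[0,0,0],[0,0,0],[0,0,0],[0,0,0],[0,0,0]], "linear": [[0,0,0],[0,0,0],[0,0,0],[0,0,0],[0,0,0]], "grip": [1,1,1,1,1]}}

```text
time: 3.85
position: [523.5, -244.4, 200.8]
eef_rot: [3.139, 0.001, 1.548]
wrist_force: [-0.8, -0.3, 0.5]
gripper_width: 0.233
```

```bash
cat > circ.py <<'E'
from h import *
import sys
cx,cz,n,step=map(float,sys.argv[1:5]);end=float(sys.argv[5]) if len(sys.argv)>5 else None
p,r,s=now();x,z=p[0]-cx,p[2]-6-cz;phi=np.arctan2(x,z);print("phi deg",np.degrees(phi),"rad",np.hypot(x,z))
wp=[];y=p[1]
for k in range(1,int(n)+1):
    a=phi+k*step;y2=y+12*k*step/6.283
    wp.append(((cx+50*np.sin(a)+.018*(y2-y),y2,cz+50*np.cos(a)+6),DS if k==int(n) else None,1))
print("end",np.degrees(a));rows(wp)
E
python3 circ.py 528.3 144.7 8 0.3
```

```text
phi deg -5.434967311588744 rad 50.28710939102932
end 132.07490351980883
angular [[0.0,0.0,0.0],[0.0,0.0,0.0],[0.0,0.0,0.0],[0.0,0.0,0.0],[0.0,0.0,0.0],[0.0,0.0,0.0],[0.0,0.0,0.0],[0.003,0.001,-0.005]]
linear [[0.9,14.9,1.1],[0.9,14.0,5.2],[0.9,11.8,9.1],[0.8,8.6,12.2],[0.7,4.6,14.2],[0.6,0.2,14.9],[0.5,-4.2,14.3],[0.4,-8.3,12.4]]
8
```

Short first stretch, to check that the crank follows.

{"fn": "servo_tool", "kwargs": {"angular": [[0,0,0],[0,0,0],[0,0,0],[0,0,0],[0,0,0]], "linear": [[0.9,15,1],[0.9,14,5],[0.9,12,9],[0.8,8.5,12],[0,0,0]], "grip": [1,1,1,1,1]}}

```text
time: 4.35
position: [573.7, -243.0, 173.1]
eef_rot: [-3.141, 0.002, 1.548]
wrist_force: [1.7, -1.7, -6.1]
gripper_width: 0.234
```

```bash
python3 circ.py 528.3 144.7 12 0.3; python3 -c "
from bench import bot
print(bot.get_state()['position'],bot.get_state()['wrist_force'])"
```

```text
phi deg 63.77134690674564 rad 50.618857705632635
end 270.036153153842
angular [[0.0,0.0,0.0],[0.0,0.0,0.0],[0.0,0.0,0.0],[0.0,0.0,0.0],[0.0,0.0,0.0],[0.0,0.0,0.0],[0.0,0.0,0.0],[0.0,0.0,0.0],[0.0,0.0,0.0],[0.0,0.0,0.0],[0.0,0.0,0.0],[-0.001,0.002,-0.004]]
linear [[0.7,4.0,14.5],[0.6,0.1,14.9],[0.5,-4.3,14.3],[0.4,-8.3,12.4],[0.3,-11.6,9.4],[0.3,-13.9,5.5],[0.2,-14.9,1.2],[0.2,-14.6,-3.3],[0.3,-13.0,-7.4],[0.3,-10.2,-10.9],[0.4,-6.5,-13.5],[0.5,-2.2,-14.8]]
12
[ 573.70701177 -243.00965167  173.07123236] [ 1.74262418 -1.70718852 -6.12885197]
```

{"fn": "servo_tool", "kwargs": {"angular": [[0,0,0],[0,0,0],[0,0,0],[0,0,0],[0,0,0],[0,0,0],[0,0,0],[0,0,0],[0,0,0]], "linear": [[0.7,4,14.5],[0.7,0,15],[0.6,-4.3,14.3],[0.6,-8.3,12.4],[0.6,-11.6,9.4],[0.6,-13.9,5.5],[0.6,-14.9,1.2],[0.6,-14.6,-3.3],[0,0,0]], "grip": [1,1,1,1,1,1,1,1,1]}}

```text
time: 5.25
position: [511.0, -237.3, 102.0]
eef_rot: [3.134, 0.005, 1.548]
wrist_force: [-2.1, 2.4, 4.9]
gripper_width: 0.233
```

```bash
python3 circ.py 528.3 144.7 10 0.3; python3 -c "
from bench import bot
print(bot.get_state()['position'],bot.get_state()['wrist_force'])"
```

```text
phi deg -160.4802231631045 rad 51.655529360063426
end 11.407115376142468
angular [[0.0,-0.0,0.0],[0.0,0.0,0.0],[0.0,0.0,0.0],[0.0,0.0,0.0],[0.0,0.0,0.0],[0.0,0.0,0.0],[0.0,0.0,0.0],[0.0,0.0,0.0],[0.0,0.0,0.0],[0.007,0.005,-0.005]]
linear [[0.2,-12.6,-8.7],[0.3,-10.4,-10.7],[0.4,-6.8,-13.3],[0.4,-2.6,-14.7],[0.5,1.9,-14.8],[0.7,6.2,-13.6],[0.7,9.9,-11.2],[0.8,12.8,-7.7],[0.9,14.5,-3.6],[0.9,14.9,0.8]]
10
[ 511.04022372 -237.3102954   102.01330945] [-2.08721059  2.37879094  4.89775511]
```

{"fn": "servo_tool", "kwargs": {"angular": [[0,0,0],[0,0,0],[0,0,0],[0,0,0],[0,0,0],[0,0,0],[0,0,0],[0,0,0],[0,0,0],[0,0,0],[0,0,0]], "linear": [[0.6,-12.6,-8.2],[0.6,-10.4,-10.7],[0.6,-6.8,-13.3],[0.6,-2.6,-14.7],[0.6,1.9,-14.8],[0.6,6.2,-13.6],[0.6,9.9,-11.2],[0.6,12.8,-7.7],[0.6,14.5,-3.6],[0.6,14.9,0.8],[0,0,0]], "grip": [1,1,1,1,1,1,1,1,1,1,1]}}

```text
time: 6.35
position: [537.7, -232.2, 198.2]
eef_rot: [3.133, 0.009, 1.548]
wrist_force: [4.0, -0.3, -1.3]
gripper_width: 0.231
```

```bash
python3 circ.py 528.3 144.2 5 0.17; python3 -c "
from bench import bot
import numpy as np
s=bot.get_state();print(s['position'],s['wrist_force'])
P=np.array([[523.5,194.8],[573.7,167.1],[511.0,96.],[s['position'][0],s['position'][2]-6]])
A=np.c_[2*P,np.ones(4)];x=np.linalg.lstsq(A,(P**2).sum(1),rcond=None)[0];print(x[:2],np.sqrt(x[2]+x[:2]@x[:2]))"
```

```text
phi deg 11.047244010147825 rad 48.90941702672777
end 59.7486565962678
angular [[0.0,-0.0,0.0],[0.0,0.0,0.0],[0.0,0.0,0.0],[0.0,0.0,0.0],[0.009,0.009,-0.005]]
linear [[0.5,8.4,1.3],[0.5,7.6,3.7],[0.5,6.9,5.0],[0.5,5.9,6.1],[0.5,4.8,7.0]]
5
[ 537.67194152 -232.16853758  198.20310184] [ 4.00477154 -0.33530111 -1.2860316 ]
[528.5091517  143.50213121] 50.681355655680214
```

{"fn": "servo_tool", "kwargs": {"angular": [[0,0,0],[0,0,0],[0,0,0],[0,0,0],[0,0,0],[0,0,0]], "linear": [[0.5,8.4,1.3],[0.5,7.6,3.4],[0.5,6.9,5.0],[0.5,5.9,6.1],[0.5,3.5,5.6],[0,0,0]], "grip": [1,1,1,1,1,1]}}

```text
time: 6.95
position: [571.4, -231.2, 175.3]
eef_rot: [3.132, 0.01, 1.548]
wrist_force: [2.7, -1.3, -1.3]
gripper_width: 0.234
```

```bash
cat > col.py <<'E'
from h import *
from bench import bot
import sys
np.set_printoptions(precision=3,suppress=True)
p,r,s=now();print(p,s["wrist_force"],"phi",np.degrees(np.arctan2(p[0]-528.4,p[2]-6-143.5)))
for n in ("top","scene"):
    c=bot.capture(n);w=cloud(c)
    O=np.array([530.3,-129,143.7]);d=w-O;X,Y,Z=d@XS,d@YS,d@ZS
    m=(abs(X)<17)&(abs(Y)<14)&(abs(Z-20)<7);P=np.c_[X[m],Y[m],Z[m]]
    if len(P)>10:
        a,res,_,_=np.linalg.lstsq(np.c_[P,][:,[0,1]].astype(float).copy().__class__ and np.c_[P[:,:2],np.ones(len(P))],P[:,2],rcond=None);print(n,len(P),"top z=%.2fx+%.2fy+%.1f"%tuple(a))
    np.savez(f"{n}_c.npz",**c)
    K=proj(c,O)[0].astype(int);s_=45;im=c["img"][max(K[1]-s_,0):K[1]+s_,K[0]-s_:K[0]+s_];cv2.imwrite(f"pics/col_{n}{sys.argv[1]}.png",cv2.resize(im,None,fx=4.4,fy=6.5,interpolation=cv2.INTER_CUBIC)[:,:,::-1])
a,b=[cv2.imread(f"pics/col_{n}{sys.argv[1]}.png") for n in("top","scene")];a=cv2.resize(a,(396,585));b=cv2.resize(b,(396,585));cv2.imwrite(f"pics/col{sys.argv[1]}.png",np.hstack([a,b]))
E
python3 col.py 1
```

```text
[ 571.374 -231.215  175.279] [ 2.707 -1.324 -1.293] phi 59.04204687427305
top 118 top z=0.06x+0.02y+20.1
scene 30 top z=0.08x+-0.07y+20.0
```

View pics/col1.png

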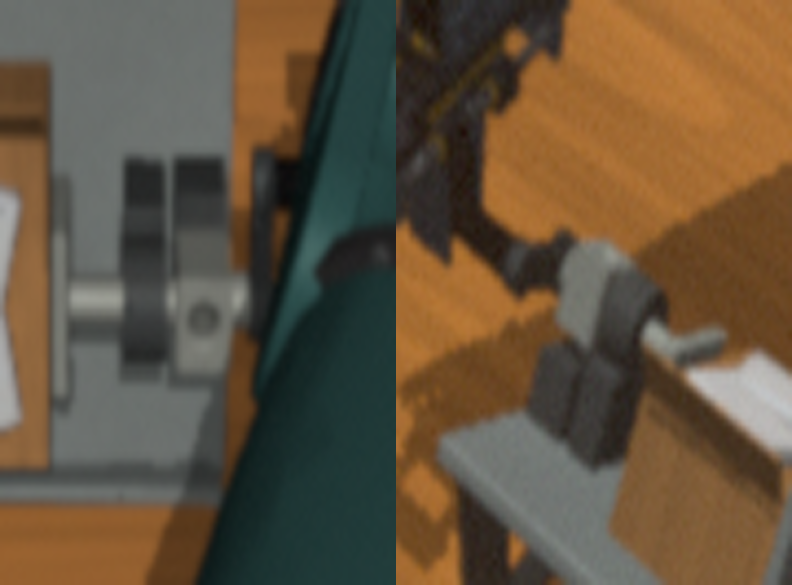

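{"fn": "servo_tool", "kwargs": {"angular": [[0,0,0],[0,0,0],[0,0,0],[0,0,0],[0,0,0],[0,0,0],[0,0,0],[0,0,0]], "linear": [[0.2,1.2,2.0],[0,0,0],[0,0,0],[0,0,0],[0,0,0],[0,0,0],[0,0,-40],[0,0,-40]], "grip": [1,1,-1,-1,-1,-1,-1,-1]}}

```text
time: 7.85
position: [567.2, -228.5, 249.2]
eef_rot: [-3.139, 0.005, 1.547]
wrist_force: [0.0, -0.6, 0.6]
gripper_width: 0.728
```

```bash
python3 - <<'E'
from h import *
p,r,s=now();print(p,s["gripper_width"])
L=np.array([530.3,-129,143.7])
# view pose: tool along -ZS, TCP 170 above collar
RT=R.from_matrix(np.c_[YS,XS,-ZS]);print(L+170*ZS)
rows([((540,-225,290),None,2),(L+150*ZS,RT,8)])
E
```

```text
[ 567.19179208 -228.47824195  249.2220928 ] 0.7282955823425665
[ 445.31376963 -127.47008262  290.92      ]
angular [[0.0,0.0,0.0],[0.0,0.0,0.0],[-0.066,0.001,-0.0],[-0.066,0.001,-0.0],[-0.066,0.001,-0.0],[-0.066,0.001,-0.0],[-0.066,0.001,-0.0],[-0.066,0.001,-0.0],[-0.066,0.001,-0.0],[-0.066,0.001,-0.0]]
linear [[1.3,-13.7,-20.4],[1.3,-13.7,-20.4],[11.9,-10.9,2.0],[11.9,-11.0,1.3],[11.9,-11.0,0.6],[11.9,-11.0,-0.1],[11.9,-11.0,-0.8],[12.0,-10.9,-1.5],[12.0,-10.8,-2.3],[12.0,-10.6,-2.9]]
10
```

{"fn": "servo_tool", "kwargs": {"angular": [[0,0,0],[0,0,0],[-0.066,0.001,0],[-0.066,0.001,0],[-0.066,0.001,0],[-0.066,0.001,0],[-0.066,0.001,0],[-0.066,0.001,0],[-0.066,0.001,0],[-0.066,0.001,0],[0,0,0]], "linear": [[1,-14,-20],[1,-14,-20],[12,-11,2],[12,-11,1],[12,-11,0.6],[12,-11,0],[12,-11,-0.8],[12,-11,-1.5],[12,-11,-2.3],[12,-10.6,-3],[0,0,0]], "grip": [-1,-1,-1,-1,-1,-1,-1,-1,-1,-1,-1]}}

```text
time: 8.95
position: [451.0, -124.7, 277.9]
eef_rot: [2.588, 0.001, 1.548]
wrist_force: [0.3, -0.2, -0.4]
gripper_width: 1.002
```

```bash
python3 - <<'E'
from h import *
from bench import bot
np.set_printoptions(precision=3,suppress=True)
p,r,s=now();print(p,s["joints"],r.as_matrix()[:,2],-ZS)
c=bot.capture("wrist");np.savez("wr1.npz",**c);cv2.imwrite("pics/wr1.png",c["img"][:,:,::-1])
print(c["world_from_camera"]);w=cloud(c)
L=np.array([530.3,-129,143.7]);print(proj(c,[L+20*ZS,L-32*ZS]))
d=w-L;X,Y,Z=d@XS,d@YS,d@ZS
m=(abs(X)<17)&(abs(Y)<13)&(abs(Z-20)<6);a=np.linalg.lstsq(np.c_[X[m],Y[m],np.ones(m.sum())],Z[m],rcond=None)[0];print(m.sum(),a)
m=(c["img"].min(2)>100)&(abs(Z-20)<6)&(abs(X)<30)&(abs(Y)<25);print(cv2.minAreaRect(np.c_[X[m],Y[m]].astype(np.float32)))
E
```

```text
[ 450.993 -124.663  277.916] [-0.427 -0.253  2.405  0.433  0.513 -0.733] [ 0.526 -0.013 -0.851] [ 0.5   -0.009 -0.866]
[[  0.85   -0.164   0.5   376.961]
 [ -0.019  -0.959  -0.283 -45.293]
 [  0.526   0.231  -0.818 402.162]
 [  0.      0.      0.      1.   ]]
[[252.438 189.688]
 [251.669 178.577]]
543 [-0.017 -0.008 19.146]
((1.8742046356201172, 6.218724250793457), (37.42569351196289, 40.05949783325195), 89.5149154663086)
```

View pics/wr1.png

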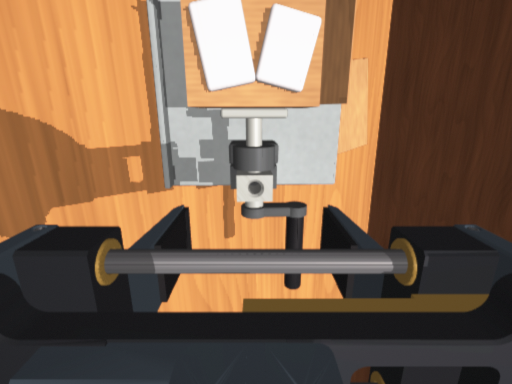

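```bash
python3 - <<'E'
from h import *
np.set_printoptions(precision=2,suppress=True)
c=dict(np.load("wr1.npz"));g=cv2.cvtColor(c["img"],cv2.COLOR_RGB2GRAY)
L=np.array([530.3,-129,143.7])
def ray(u,v,z):
    T=c["world_from_camera"];K=c["intrinsics"];d=T[:3,:3]@np.array([(u-K[0,2])/K[0,0],(v-K[1,2])/K[1,1],1]);o=T[:3,3];q=L+z*ZS
    return o+d*((q-o)@ZS)/(d@ZS)
sub=g[174:203,234:277];print(sub[::2,::2])
m=(g<110).astype(np.uint8);m[:176]=0;m[200:]=0;m[:,240:]*=1;m[:,:241]=0;m[:,271:]=0
n,lab,st,ce=cv2.connectedComponentsWithStats(m)
for i in range(1,n):
    if st[i,4]>15: q=ray(*ce[i],19.5);print(st[i],ce[i],q,[(q-L)@a for a in(XS,YS,ZS)])
b=(g>150).astype(np.uint8);b[:168]=0;b[206:]=0;b[:,:232]=0;b[:,278:]=0
n,lab,st,ce=cv2.connectedComponentsWithStats(b)
for i in range(1,n):
    if st[i,4]>100:
        x,y,W,H=st[i,:4];print(st[i])
        for u,v in((x,y+H/2),(x+W,y+H/2)):q=ray(u-.5,v,19.5);print([(q-L)@a for a in(XS,YS)])
E
```

```text
[[ 72  86  95  96  96  94  93  96  98  99 100 101 103 103 102 102 107 108
  107 113 109 139]
 [ 72 163 206 210 212 207 202 212 215 214 216 215 216 219 218 217 219 221
  220 208 111 144]
 [ 73 167 219 219 220 220 216 214 220 220 219 218 218 220 222 221 222 222
  223 208 110 148]
 [ 72 163 219 219 219 221 219 213 201 184 168 163 177 212 220 222 221 222
  223 207 109 148]
 [ 73 162 218 219 219 219 221 204 157  96  67  78 113 138 209 221 221 220
  222 207 111 150]
 [ 74 155 216 218 219 219 216 189  87  68  66  68  76 109 148 217 222 221
  221 202 111 135]
 [ 74 152 215 217 219 220 216 154  91  85  80  78  77  81 121 210 220 222
  221 200 111 141]
 [ 92 156 217 216 218 219 219 150  95  86  82  78  76  78 113 203 219 220
  222 200 133 158]
 [173 195 216 216 215 218 219 179 107  88  82  79  76  99 132 209 218 219
  220 207 166 174]
 [175 196 219 216 215 217 218 214 153  99  83  81  96 136 149 217 219 218
  219 207 167 175]
 [176 193 220 218 216 215 216 212 205 169 150 151 142 149 203 221 219 219
  218 203 167 174]
 [177 191 215 220 217 216 215 215 209 196 185 177 180 201 216 220 220 219
  218 202 167 174]
 [163 190 213 217 220 216 217 216 217 218 215 216 219 218 212 218 220 219
  219 202 166 175]
 [150 187 217 211 219 219 212 212 215 218 219 219 220 220 215 212 218 219
  216 199 167 174]
 [131 179 185 187 192 158 123 158 184 203 219 233 232 224 198 139 140 138
  131 126 117 119]]
[249 182  13  12 115] [254.87 187.17] [ 522.95 -126.16  161.94] [np.float64(2.712067297468918), np.float64(2.710923821833432), np.float64(19.499142000000003)]
[ 234  168   44   38 1023]
[np.float64(-20.820215710595196), np.float64(3.189253031560335)]
[np.float64(27.765550324745504), np.float64(2.612947896518019)]
```

```bash
python3 - <<'E'
from h import *
from bench import bot
np.set_printoptions(precision=2,suppress=True)
L=np.array([530.3,-129,143.7])
def run(c,name,big=8):
    K0=proj(c,L+19.5*ZS)[0];H=np.array([[big,0,-big*(K0[0]-20)],[0,big,-big*(K0[1]-20)]],float)
    im=cv2.warpAffine(c["img"],H,(40*big,40*big),flags=cv2.INTER_CUBIC)
    # rectify: map top-plane mm grid (X,Y +-30) to image, 8 px/mm
    gx,gy=np.meshgrid(np.arange(-30,30,.1),np.arange(-30,30,.1))
    P=L+19.3*ZS+gx[...,None]*XS+gy[...,None]*YS
    uv=proj(c,P.reshape(-1,3)).reshape(*gx.shape,2).astype(np.float32)
    return cv2.remap(c["img"],uv[...,0],uv[...,1],cv2.INTER_CUBIC)
c=bot.capture("top");a=run(dict(np.load("wr1.npz")),"w");b=run(c,"t");out=np.hstack([a,b])[:,:,::-1].copy()
for k in range(0,1200,100): cv2.line(out,(k,0),(k,600),(0,0,255) if k%600==300 else (0,120,0),1);
for k in range(0,600,100): cv2.line(out,(0,k),(1200,k),(0,0,255) if k==300 else (0,120,0),1)
cv2.imwrite("pics/rect.png",cv2.resize(out,(800,400)))
E
```

```text
(no output)
```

View pics/rect.png

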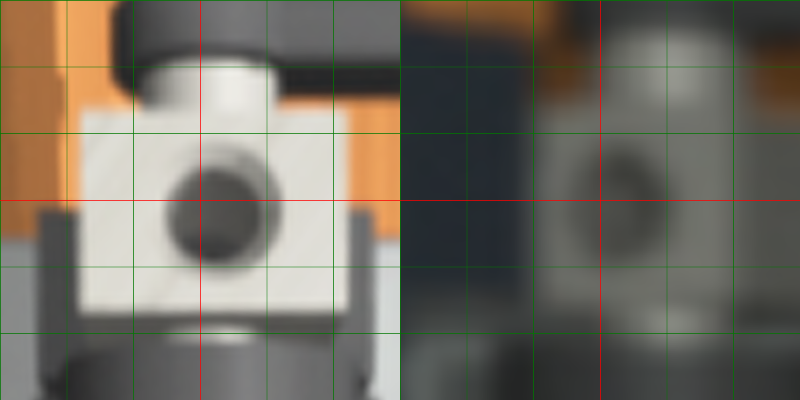

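```bash
python3 - <<'E'
from h import *
rows([((475,20,305),down(1.6),6),((425.3,305.5,220),down(1.694),7)])
E
```

```text
angular [[0.092,0.003,-0.008],[0.092,0.003,-0.008],[0.092,0.003,-0.008],[0.092,0.003,-0.008],[0.092,0.003,-0.008],[0.092,0.003,-0.008],[-0.0,0.0,-0.013],[-0.0,0.0,-0.013],[-0.0,0.0,-0.013],[-0.0,0.0,-0.013],[-0.0,0.0,-0.013],[-0.0,0.0,-0.013],[-0.0,0.0,-0.013]]
linear [[24.4,4.9,-2.0],[24.4,4.9,-2.4],[24.3,4.8,-2.8],[24.3,4.8,-3.2],[24.3,4.7,-3.5],[24.3,4.5,-3.9],[41.0,-5.9,12.1],[41.1,-5.4,12.1],[41.1,-4.8,12.1],[41.2,-4.3,12.1],[41.2,-3.7,12.1],[41.3,-3.1,12.1],[41.3,-2.6,12.1]]
13
```

{"fn": "servo_tool", "kwargs": {"angular": [[0.092,0.003,-0.008],[0.092,0.003,-0.008],[0.092,0.003,-0.008],[0.092,0.003,-0.008],[0.092,0.003,-0.008],[0.092,0.003,-0.008],[0,0,-0.013],[0,0,-0.013],[0,0,-0.013],[0,0,-0.013],[0,0,-0.013],[0,0,-0.013],[0,0,-0.013],[0,0,0]], "linear": [[24,5,-2],[24,5,-2],[24,5,-3],[24,5,-3],[24,5,-4],[24,5,-4],[41,-6,12],[41,-5,12],[41,-5,12],[41,-4,12],[41,-4,12],[41,-3,12],[41,-3,12],[0,0,0]], "grip": [-1,-1,-1,-1,-1,-1,-1,-1,-1,-1,-1,-1,-1,-1]}}

```text
time: 10.45
position: [445.0, 315.0, 222.8]
eef_rot: [-3.124, 0.021, 1.681]
wrist_force: [-0.1, -1.0, -0.0]
gripper_width: 1.002
```

```bash
python3 - <<'E'
from h import *
from bench import bot
np.set_printoptions(precision=2,suppress=True)
p,r,s=now();print(p,s["eef_rot"])
c=bot.capture("wrist");w=cloud(c);P=w[np.isfinite(w[...,2])&(abs(w[...,0]-425)<45)&(abs(w[...,1]-305)<45)]
for a,b in((136,146),(115,136),(86,95)):
    t=P[(P[:,2]>a)&(P[:,2]<b)];print(a,len(t),np.median(t,0),rect(t))
rows([((425.3,305.5,170),down(1.694),2),((425.3,305.5,127),None,3)])
E
```

```text
[444.97 314.98 222.81] [-3.12  0.02  1.68]
136 452 [426.74 308.66 139.85] ((426.5493469238281, 308.0633850097656), (14.021981239318848, 29.34945297241211), 6.452900409698486)
115 125 [428.57 322.02 124.8 ] ((431.38623046875, 311.90594482421875), (11.080402374267578, 28.969871520996094), 33.93632888793945)
86 3207 [428.74 313.2   92.17] ((426.478759765625, 307.565185546875), (80.1269760131836, 60.498130798339844), 17.163850784301758)
angular [[-0.009,0.011,-0.007],[-0.009,0.011,-0.007],[0.0,0.0,0.0],[0.0,0.0,0.0],[0.0,0.0,0.0]]
linear [[-2.3,-10.0,26.9],[-2.6,-10.3,26.8],[-0.0,-0.0,14.3],[-0.0,-0.0,14.3],[-0.0,-0.0,14.3]]
5
```

{"fn": "servo_tool", "kwargs": {"angular": [[-0.009,0.011,-0.006],[-0.009,0.011,-0.006],[0,0,0],[0,0,0],[0,0,0]], "linear": [[-1.7,-9.7,20],[-1.8,-9.7,20],[0,0,10],[0,0,0],[0,0,0]], "grip": [-1,-1,-1,-1,-1]}}

```text
time: 11.0
position: [431.5, 306.1, 174.8]
eef_rot: [3.137, 0.001, 1.689]
wrist_force: [-0.5, -0.5, 0.2]
gripper_width: 1.005
```

```bash
python3 - <<'E'
from h import *
p,r,s=now();print(p,s["eef_rot"])
rows([((426,307,127),down(1.687),3)])
E
```

```text
[431.46214222 306.14068675 174.76682603] [3.13746701e+00 1.38789059e-03 1.68898496e+00]
angular [[0.001,0.0,0.001],[0.001,0.0,0.001],[0.001,0.0,0.001]]
linear [[0.5,-1.8,15.9],[0.5,-1.8,15.9],[0.5,-1.8,15.9]]
3
```

{"fn": "servo_tool", "kwargs": {"angular": [[0,0,0],[0,0,0],[0,0,0],[0,0,0],[0,0,0],[0,0,0],[0,0,0],[0,0,0],[0,0,0],[0,0,0],[0,0,0],[0,0,0],[0,0,0],[0,0,0],[0,0,0],[0,0,0]], "linear": [[0.5,-2.5,16],[0.5,-2,16],[0.5,-2,15],[0,0,0],[0,0,0],[0,0,0],[0,0,0],[0,0,0],[0,0,0],[0,0,0],[0,0,0],[0,0,0],[0,0,0],[0,0,0],[0,0,0],[0,0,0]], "grip": [-1,-1,-1,-1,1,1,1,1,1,1,1,1,1,1,1,1], "newtons": 40}}

```text
time: 12.6
position: [427.7, 307.6, 133.3]
eef_rot: [3.139, 0.001, 1.684]
wrist_force: [2.8, 0.4, 3.7]
gripper_width: 0.156
```

```bash
cat >> h.py <<'E'
RT=R.from_matrix(np.c_[YS,XS,-ZS])
LC=np.array([530.3,-129,143.7])+1.0*XS+1.4*YS
E
python3 - <<'E'
from h import *
print(LC, LC+160*ZS)
rows([((430,307,250),None,4),((460,200,360),down(1.6),4),((480,-60,365),DS,6),((470,-126,360),DS,2)])
E
```

```text
[ 531.19105835 -127.61581395  144.2       ] [ 451.204018   -126.17589171  282.76      ]
angular [[0.0,0.0,0.0],[0.0,0.0,0.0],[0.0,0.0,0.0],[0.0,0.0,0.0],[0.001,0.0,0.021],[0.001,0.0,0.021],[0.001,0.0,0.021],[0.001,0.0,0.021],[-0.0,-0.0,0.008],[-0.0,-0.0,0.008],[-0.0,-0.0,0.008],[-0.0,-0.0,0.008],[-0.0,-0.0,0.008],[-0.0,-0.0,0.008],[-0.0,0.0,0.0],[-0.0,-0.0,0.0]]
linear [[-0.2,0.6,-29.2],[-0.2,0.6,-29.2],[-0.2,0.6,-29.2],[-0.2,0.6,-29.2],[-27.4,4.5,-27.5],[-27.3,5.1,-27.5],[-27.2,5.6,-27.5],[-27.1,6.2,-27.5],[-43.4,2.1,-0.8],[-43.4,2.4,-0.8],[-43.4,2.7,-0.8],[-43.4,3.1,-0.8],[-43.3,3.4,-0.8],[-43.3,3.8,-0.8],[-33.1,-4.4,2.5],[-33.1,-4.4,2.5]]
16
```

{"fn": "servo_tool", "kwargs": {"angular": [[0,0,0],[0,0,0],[0,0,0],[0,0,0],[0,0,0],[0,0,0.021],[0,0,0.021],[0,0,0.021],[0,0,0.021],[0,0,0.008],[0,0,0.008],[0,0,0.008],[0,0,0.008],[0,0,0.008],[0,0,0.008],[0,0,0],[0,0,0],[0,0,0]], "linear": [[0,0,-15],[0,0,-25],[0,0,-29],[0,0,-29],[0,0,-29],[-27,4.5,-27],[-27,5,-27],[-27,5.5,-27],[-27,6,-27],[-43,2,-1],[-43,2,-1],[-43,3,-1],[-43,3,-1],[-43,3,-1],[-43,4,-1],[-33,-4,2],[-33,-4,2],[0,0,0]], "grip": [1,1,1,1,1,1,1,1,1,1,1,1,1,1,1,1,1,1]}}

```text
time: 14.4
position: [465.4, -140.4, 402.7]
eef_rot: [3.116, 0.003, 1.549]
wrist_force: [-0.0, -0.5, -0.7]
gripper_width: 0.151
```

```bash
python3 - <<'E'
from h import *
from bench import bot
p,r,s=now();print(p,s["eef_rot"],s["gripper_width"],s["wrist_force"])
rows([(LC+160*ZS,RT,8)])
c=bot.capture("scene");np.savez("sc2.npz",**c)
pt=p+r.apply([0,0,121.3]);g=p+r.apply([0,0,6]);a,b=proj(c,[g,pt]);print(a,b)
m=((a+b)/2).astype(int);im=c["img"][m[1]-60:m[1]+60,m[0]-60:m[0]+60].copy()
im=cv2.resize(im,None,fx=5,fy=5,interpolation=cv2.INTER_CUBIC)[:,:,::-1].copy()
for q in(a,b):cv2.circle(im,tuple(((q-m+60.5)*5).astype(int)),3,(0,0,255),-1)
cv2.imwrite("pics/pinheld.png",im)
E
```

```text
[ 465.41625756 -140.44233207  402.68866228] [3.11562132e+00 2.95831760e-03 1.54897841e+00] 0.1507350199737679 [-0.00171892 -0.48371028 -0.72050453]
angular [[-0.062,0.0,-0.0],[-0.062,0.0,-0.0],[-0.062,0.0,-0.0],[-0.062,0.0,-0.0],[-0.062,0.0,-0.0],[-0.062,0.0,-0.0],[-0.062,0.0,-0.0],[-0.062,0.0,-0.0]]
linear [[1.8,-2.2,14.9],[1.8,-3.1,14.8],[1.8,-4.0,14.5],[1.8,-4.9,14.3],[1.8,-5.8,13.9],[1.8,-6.7,13.5],[1.8,-7.5,13.1],[1.8,-8.3,12.6]]
8
[273.2150278   85.13292284] [270.96904883 120.28312555]
```

View pics/pinheld.png

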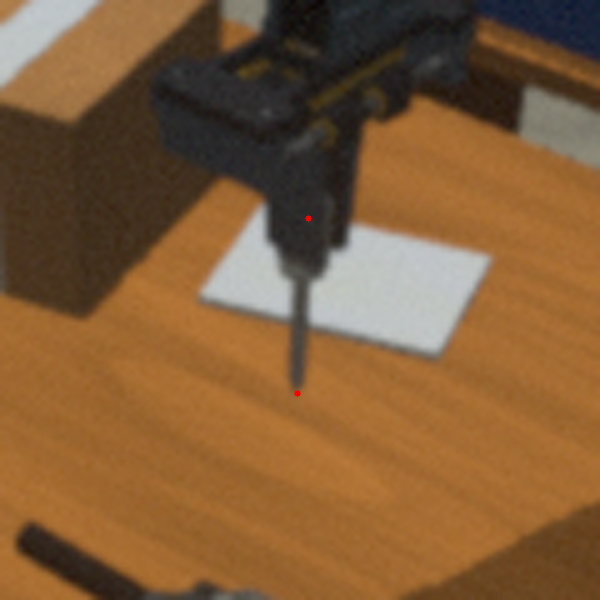

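{"fn": "servo_tool", "kwargs": {"angular": [[-0.062,0,0],[-0.062,0,0],[-0.062,0,0],[-0.062,0,0],[-0.062,0,0],[-0.062,0,0],[-0.062,0,0],[-0.062,0,0],[0,0,0]], "linear": [[1.8,-2,13],[1.8,-3,13],[1.8,-4,13],[1.8,-5,13],[1.8,-6,13],[1.8,-6.5,13],[1.8,-7.5,12],[1.8,-8,12],[0,0,0]], "grip": [1,1,1,1,1,1,1,1,1]}}

```text
time: 15.35
position: [451.5, -117.8, 295.7]
eef_rot: [2.593, 0.004, 1.554]
wrist_force: [-0.1, -0.2, -0.7]
gripper_width: 0.154
```

```bash
cat > rel.py <<'E'
from h import *
np.set_printoptions(precision=2,suppress=True)
p,r,s=now();d=p-LC;print(s["time"],p,"rel",d@XS,d@YS,d@ZS,"angerr",(RT.inv()*r).as_rotvec(),"F",s["wrist_force"],"grip",s["gripper_width"],s["joints"])
t=p+r.apply([0,0,121.3])-LC;print("tip rel collar",t@XS,t@YS,t@ZS)
E
cat rel.py >/dev/null; python3 rel.py; python3 -c "
from h import *
rows([(LC+152*ZS,RT,3)])"
```

```text
15.35 [ 451.52 -117.84  295.7 ] rel 6.6179264214925695 8.339312377141537 171.1187343951821 angerr [-0.03 -0.   -0.  ] F [-0.14 -0.19 -0.68] grip 0.1537175769528085 [-0.41 -0.29  2.39  0.38  0.55 -0.67]
tip rel collar 9.669357173992678 8.043960718982756 49.86015061968624
angular [[0.008,0.001,0.001],[0.008,0.001,0.001],[0.008,0.001,0.001]]
linear [[-2.8,-2.4,6.3],[-2.8,-2.3,6.3],[-2.8,-2.3,6.4]]
3
```

{"fn": "servo_tool", "kwargs": {"angular": [[0.01,0,0],[0.01,0,0],[0.01,0,0],[0,0,0],[0,0,0]], "linear": [[-2.8,-2.3,5],[-2.8,-2.3,5],[-2.8,-2.3,5],[0,0,0],[0,0,0]], "grip": [1,1,1,1,1]}}

```text
time: 15.85
position: [456.0, -126.8, 282.0]
eef_rot: [2.626, 0.004, 1.557]
wrist_force: [-0.2, -0.9, -1.1]
gripper_width: 0.151
```

```bash
python3 rel.py; python3 -c "
from h import *
rows([(LC+152*ZS,RT,2)])"
```

```text
15.85 [ 456.04 -126.83  282.02] rel 3.8303885429101427 -0.5662882814180142 156.9243376677782 angerr [ 0.01 -0.   -0.01] F [-0.2  -0.87 -1.09] grip 0.15092023216639297 [-0.42 -0.24  2.38  0.37  0.55 -0.68]
tip rel collar 2.8544089103896777 -0.7818572215768915 35.631124364338916
angular [[-0.004,0.001,0.003],[-0.004,0.001,0.003]]
linear [[0.3,-1.9,2.5],[0.3,-1.9,2.5]]
2
```

{"fn": "servo_tool", "kwargs": {"angular": [[-0.008,0.001,0.003],[0,0,0],[0,0,0]], "linear": [[0.7,-3,4],[0,-1,2],[0,0,0]], "grip": [1,1,1]}}

```text
time: 16.15
position: [455.7, -126.2, 274.5]
eef_rot: [2.617, 0.002, 1.555]
wrist_force: [-0.4, -0.1, -1.1]
gripper_width: 0.154
```

```bash
python3 rel.py; python3 -c "
from h import *
from bench import bot
c=bot.capture('wrist');t=LC+20*ZS;p,r,s=now();q=proj(c,[t,p+r.apply([0,0,121.3])]);print(q)
a,b=q[0].astype(int);im=c['img'][b-50:b+50,a-60:a+60];cv2.imwrite('pics/ent.png',cv2.resize(im,None,fx=6,fy=6,interpolation=cv2.INTER_CUBIC)[:,:,::-1])"
```

```text
16.15 [ 455.74 -126.15  274.5 ] rel -0.1989986593502664 0.10338981386432705 150.5745640015655 angerr [-0. -0. -0.] F [-0.43 -0.06 -1.08] grip 0.15362409990467324 [-0.42 -0.23  2.39  0.4   0.53 -0.7 ]
tip rel collar -0.10599077197579554 0.024177524343216548 29.27729415239637
[[254.69947884 188.89186017]
 [254.59715606 191.27839572]]
```

View pics/ent.png

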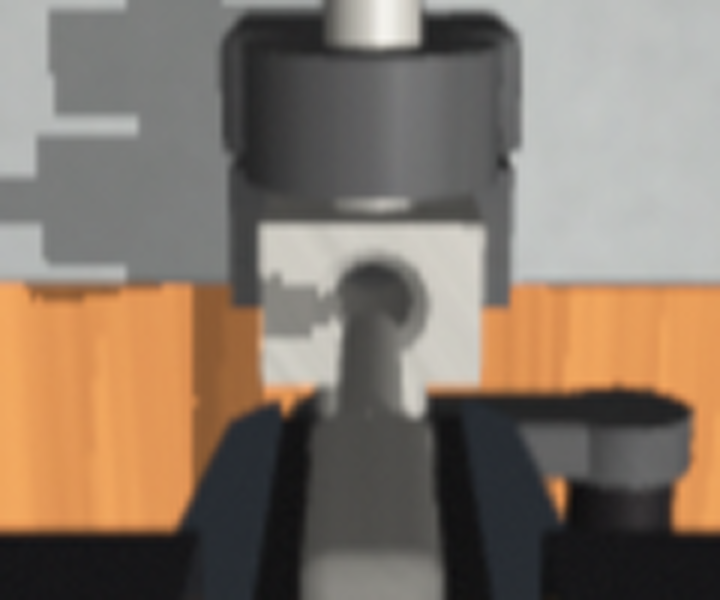

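{"fn": "servo_tool", "kwargs": {"angular": [[0,0,0],[0,0,0],[0,0,0],[0,0,0]], "linear": [[0,0,6],[0,0,6],[0,0,6],[0,0,0]], "grip": [1,1,1,1]}}

```text
time: 16.6
position: [465.6, -126.4, 257.8]
eef_rot: [2.617, 0.002, 1.554]
wrist_force: [0.6, 0.5, -1.9]
gripper_width: 0.154
```

```bash
python3 rel.py; python3 -c "
from h import *
rows([(LC+105*ZS,RT,4)])"
```

```text
16.6 [ 465.6  -126.36  257.77] rel -0.02733566376164731 0.07222304019683222 131.151262596606 angerr [-0. -0. -0.] F [ 0.61  0.51 -1.91] grip 0.1543007122292362 [-0.41 -0.18  2.38  0.42  0.48 -0.73]
tip rel collar 0.10710784230993387 -0.03615838595031335 9.85405415153506
angular [[0.0,0.0,0.001],[0.0,0.0,0.001],[0.0,0.0,0.001],[0.0,0.0,0.001]]
linear [[-0.0,-0.0,6.5],[-0.0,0.0,6.5],[-0.0,0.0,6.5],[-0.0,0.0,6.5]]
4
```

{"fn": "servo_tool", "kwargs": {"angular": [[0,0,0],[0,0,0],[0,0,0],[0,0,0],[0,0,0]], "linear": [[0,0,6.5],[0,0,6.5],[0,0,6.5],[0,0,6.5],[0,0,0]], "grip": [1,1,1,1,1]}}

```text
time: 17.1
position: [479.8, -126.6, 232.8]
eef_rot: [2.618, 0.002, 1.555]
wrist_force: [0.3, -0.0, -1.8]
gripper_width: 0.152
```

```bash
python3 rel.py
```

```text
17.1 [ 479.83 -126.6   232.83] rel -0.16627132486086538 0.09083187810301044 102.44081287856612 angerr [-0. -0. -0.] F [ 0.28 -0.03 -1.8 ] grip 0.1521695578661926 [-0.4  -0.1   2.38  0.47  0.42 -0.77]
tip rel collar -0.11453697380422057 0.0040139102170478475 -18.856476391099807
```

{"fn": "servo_tool", "kwargs": {"angular": [[0,0,0],[0,0,0],[0,0,0],[0,0,0],[0,0,0]], "linear": [[0,0,5],[0,0,5],[0,0,5],[0,0,5],[0,0,0]], "grip": [1,1,1,1,1]}}

```text
time: 17.6
position: [490.9, -126.9, 214.1]
eef_rot: [2.617, 0.002, 1.554]
wrist_force: [-0.2, -0.3, -1.3]
gripper_width: 0.151
```

```bash
python3 rel.py
```

```text
17.6 [ 490.85 -126.87  214.06] rel -0.007749356439248345 0.017850542204186807 80.67333791285203 angerr [-0. -0. -0.] F [-0.21 -0.25 -1.28] grip 0.15107258915943372 [-0.39 -0.04  2.37  0.52  0.37 -0.82]
tip rel collar 0.06558707697146815 -0.08798766471399604 -40.623925115521224
```

{"fn": "servo_tool", "kwargs": {"angular": [[0,0,0],[0,0,0],[0,0,0],[0,0,0],[0,0,0]], "linear": [[0,0,4],[0,0,4],[0,0,4],[0,0,3],[0,0,0]], "grip": [1,1,1,1,1]}}

```text
time: 18.1
position: [499.1, -127.1, 200.0]
eef_rot: [2.617, 0.002, 1.554]
wrist_force: [-0.4, -0.5, -1.4]
gripper_width: 0.151
```

```bash
python3 rel.py
```

```text
18.1 [ 499.09 -127.09  200.01] rel 0.10599185692904811 -0.05258227838732553 64.38481066980479 angerr [-0. -0. -0.] F [-0.35 -0.54 -1.43] grip 0.15081251549434285 [-0.38  0.    2.36  0.56  0.33 -0.86]
tip rel collar 0.19757733251155685 -0.17101211904969116 -56.91242831250108
```

{"fn": "servo_tool", "kwargs": {"angular": [[0,0,0],[0,0,0],[0,0,0]], "linear": [[0,0,1.5],[0,0,1.5],[0,0,0]], "grip": [1,1,1]}}

```text
time: 18.4
position: [500.7, -127.1, 197.3]
eef_rot: [2.617, 0.002, 1.554]
wrist_force: [-0.4, 0.1, -1.2]
gripper_width: 0.152
```

```bash
python3 rel.py
```

```text
18.4 [ 500.75 -127.12  197.3 ] rel 0.1805581535445242 -0.05607059908559163 61.204533048798794 angerr [-0. -0. -0.] F [-0.4   0.14 -1.19] grip 0.15151545861418123 [-0.38  0.01  2.36  0.57  0.33 -0.87]
tip rel collar 0.28848403855462124 -0.17703951022461967 -60.092689989528594
```

{"fn": "servo_tool", "kwargs": {"angular": [[0,0,0],[0,0,0],[0,0,0]], "linear": [[0,0,1],[0,0,1],[0,0,0]], "grip": [1,1,1]}}

```text
time: 18.7
position: [500.9, -127.0, 197.0]
eef_rot: [2.616, 0.002, 1.556]
wrist_force: [-3.5, -0.6, 0.7]
gripper_width: 0.152
```

```bash
python3 rel.py
```

```text
18.7 [ 500.94 -127.04  197.03] rel 0.21243569823901964 0.03193721294249105 60.88142395204736 angerr [-0. -0. -0.] F [-3.52 -0.6   0.68] grip 0.15234254254416668 [-0.38  0.01  2.36  0.58  0.33 -0.87]
tip rel collar 0.4049310243796995 0.011018972942396127 -60.4157528726253
```

{"fn": "servo_tool", "kwargs": {"angular": [[0,0,0],[0,0,0],[0,0,0],[0,0,0],[0,0,0],[0,0,0],[0,0,0],[0,0,0],[0,0,0],[0,0,0],[0,0,0]], "linear": [[0,0,0],[0,0,0],[0,0,0],[0,0,0],[0,0,0],[0,0,-10],[0,0,-20],[0,0,-25],[0,0,-25],[0,0,-10],[0,0,0]], "grip": [-0.4,-0.4,-0.4,-0.4,-0.4,-0.4,-0.4,-0.4,-0.4,-0.4,-0.4]}}

```text
time: 19.8
position: [453.2, -126.5, 279.5]
eef_rot: [2.617, 0.004, 1.554]
wrist_force: [0.6, 0.1, -0.6]
gripper_width: 0.703
```

```bash
python3 rel.py; python3 - <<'E'
from h import *
from bench import bot
np.set_printoptions(precision=2,suppress=True)
c=bot.capture("wrist");w=cloud(c);d=w-LC;X,Y,Z=d@XS,d@YS,d@ZS
m=(abs(X)<12)&(abs(Y)<18)&(Z>60)&(Z<90);print("tab top z (expect 66)",m.sum(),np.percentile(Z[(abs(X)<6)&(abs(Y)<12)&(Z>30)&(Z<100)],[50,90]))
m=(abs(X)<14)&(abs(Y)<14)&(abs(Z-20)<9);print("flange/collar",m.sum(),np.percentile(Z[m],[10,50,90]))
q=proj(c,LC+30*ZS)[0].astype(int);im=c["img"][q[1]-55:q[1]+55,q[0]-65:q[0]+65];a=cv2.resize(im,(520,440),interpolation=cv2.INTER_CUBIC)
s=bot.capture("scene");q=proj(s,LC+30*ZS)[0].astype(int);b=cv2.resize(s["img"][q[1]-55:q[1]+55,q[0]-35:q[0]+35],(280,440),interpolation=cv2.INTER_CUBIC)
cv2.imwrite("pics/fin.png",np.hstack([a,b])[:,:,::-1])
E
```

```text
19.8 [ 453.18 -126.47  279.49] rel 0.07751036880176798 -0.26266157022871467 156.1690809982264 angerr [-0. -0. -0.] F [ 0.65  0.15 -0.59] grip 0.7033441049669894 [-0.42 -0.24  2.39  0.39  0.54 -0.7 ]
tip rel collar 0.2190308522239146 -0.567867349062517 34.87221614540359
tab top z (expect 66) 458 [67.46 68.35]
flange/collar 280 [18.91 20.18 24.  ]
```

View pics/fin.png

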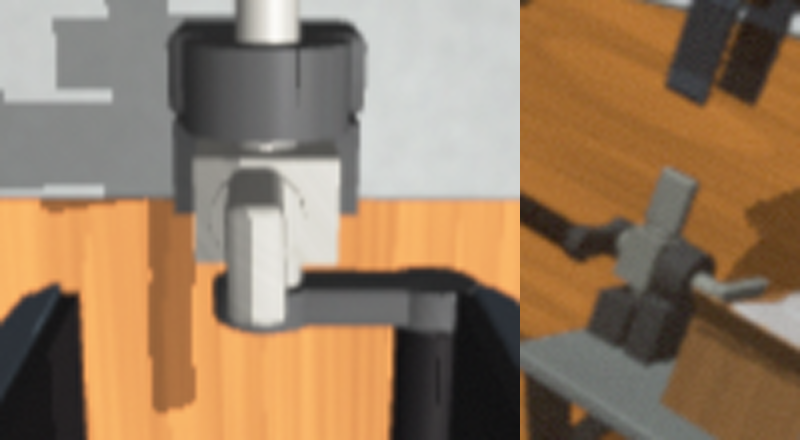

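```bash
python3 -c "
from bench import bot
print(bot.sign_off())"
```

```text
the job is handed in; nothing more can be done
None
```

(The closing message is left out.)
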